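Sort left- and right-hand brackets into their trays by sliding

ROBOT

A 6-joint arm with a two-finger parallel gripper is mounted at the origin on a cart in front of the work surface, level with it; the furniture and walls round the work are solid. World frame = base frame: x ahead of the robot, y to its left, z up, the work surface at z = 0. Lengths are in m, angles in rad, forces in N, time in s.
With the tool pointing down it reaches from about 0.225 to 0.875 m from the base axis. Payload 3.4 kg.
Tool frame: the origin (TCP) lies on the centre line of the jaws, within the pads' length; the fingertips stand 19 mm ahead of it and the grasp point (between the pads) is the TCP (nose_length is the distance from the TCP to the fingertips, in m); z points along the fingers, y is the direction in which the jaws open and shut (so a half turn about z gives the same grasp; the last joint's range is limited). The gripper opens to 85 mm and grips with 20 to 120 N. Pads are 22 mm wide; open, the fingers measure 114 mm over their backs; the gripper's body (76 mm by 85 mm) begins 54 mm behind the grasp point. The pads swing forward as they close: fully open they stand 13 mm farther back than shut.
Start: joints at [-1.227, 0.276, 1.505, -0, 1.361, -0.121], TCP at [0.258, -0.514, 0.25] pointing down, gripper open.
Joint ranges: [-2.89, 2.89], [-0.75, 2.08], [0.22, 2.7], [-1.18, 4.32], [0.11, 2.71], [-2.7, 2.7]. Speed limits (rad/s): [2.57, 2.57, 3.14, 3.14, 3.14, 3.14].

INTERFACE

Orientations are given as a unit quaternion [w, x, y, z].
In Python, from rig import * gives the robot as it stands.
- The arm moves only by the shell command python3 -m jog 'ROWS' [OPENING] [FORCE]. ROWS is JSON, one flat list of numbers, 6 for each row, row after row: the shift along the tool's x, y, z in mm, then the turn, a rotation vector about the tool's x, y, z in degrees. In form: [tx, ty, tz, wx, wy, wz, tx, ty, tz, wx, wy, wz, ...]. A call has 1 to 10 rows; each row is the pose to reach, as a shift and turn from the pose commanded when the call began, along the tool's axes at that moment; what a row does not reach only later rows make up. A row lasts 1/8 s, in which the tool goes at most 62.5 mm and 10.7 degrees, less where a joint would pass 70% of its speed; a pose out of reach is approached as far as the arm can. A call with a gripper value outside its range is refused whole. OPENING is the closure, from 0 (fully open) to 1 (shut), set as the call begins (- or left out, the last holds). The fingers move at their own pace and stop on an object; FORCE is the grip in N (left out, the last holds). Time passes only in rows, so rows that repeat a pose let the fingers close. It gives the time, the measured TCP pose, the force and the opening at its end, in the units of the state.
- get_state(): the state, without advancing time (a new reading comes with each control period).
- get_image(name): name is "side" or "top" or "wrist"; returns a dict with "frame" (400x640x3 uint8, red, green, blue), "camera_matrix" (3x3 intrinsics, pixels), "rvec" (rotation vector, rad) and "tvec" (3), from world to camera coordinates, as OpenCV has them. Camera axes: x right, y down, z forward; pixel columns grow to the right and rows downward; lengths in m; the calibration is good to about 2 mm. A picture is of the moment at which its call begins. There is no depth.
- sign_off(): hands the job in, once; it reports no verdict.
The state is a dict: "clock": time; "qpos": joint angles; "qd": joint speeds; "effort": joint torques, N m; "position": TCP position; "ee_rot": TCP orientation; "contact_force": force on the tool from outside, world axes, zero at the start; "moment": the same for the moment, N m; "width": finger opening in m.
Only numpy, scipy, OpenCV 4.12 (cv2) and the standard library are available. Lean on these libraries where they do the work, as an engineer would, in place of code of your own. Each camera call takes 0.05 s, during which the arm holds its last target.

TASK

Sort the three loose aluminium brackets: slide each one over the bench, without lifting it, through the open side of the tray whose far end carries the pattern bracket of the same hand (not its mirror image). Leave each bracket standing flat and wholly inside its tray, nothing sticking out, and leave everything else on the bench where it is.

Things in the scene. Friction and masses are not known exactly. Their poses are not given: they have to be found in the camera images.
- bracket_left_1: left-hand bracket, loose aluminium, 0.25 kg, 64 (x) x 76 (y) x 32 mm high. On a 4 mm base stand 4 mm walls: cross wall 12 < x < 16, behind it long cheek (to x = -32) on +y, short cheek (to -12) on -y; cheeks' inner faces y = +-34; flat foot ahead, x 16..32; open to -x. Fingers low between the cheeks can push it to +-y, +x. Origin: centre of underside; +x away from robot within 0.2 rad at start
- bracket_left_1_back_long (a point): outer bottom corner of bracket_left_1 where the foot ends on the long cheek's side, at (+32, +38, 0) mm of the bracket
- bracket_left_1_back_short (a point): outer bottom corner of bracket_left_1 where the foot ends on the short cheek's side, at (+32, -38, 0) mm
- bracket_left_1_front_long (a point): outer bottom corner of bracket_left_1 where the long cheek ends, at (-32, +38, 0) mm
- bracket_left_1_front_short (a point): outer bottom corner of bracket_left_1 where the short cheek ends, at (-12, -38, 0) mm
- bracket_left_2: second left-hand bracket, loose aluminium, 0.25 kg, 64 (x) x 76 (y) x 32 mm high. On a 4 mm base stand 4 mm walls: cross wall 12 < x < 16, behind it long cheek (to x = -32) on +y, short cheek (to -12) on -y; cheeks' inner faces y = +-34; flat foot ahead, x 16..32; open to -x. Fingers low between the cheeks can push it to +-y, +x. Origin: centre of underside; +x away from robot within 0.2 rad at start
- bracket_left_2_back_long (a point): outer bottom corner of bracket_left_2 where the foot ends on the long cheek's side, at (+32, +38, 0) mm of the bracket
- bracket_left_2_back_short (a point): outer bottom corner of bracket_left_2 where the foot ends on the short cheek's side, at (+32, -38, 0) mm
- bracket_left_2_front_long (a point): outer bottom corner of bracket_left_2 where the long cheek ends, at (-32, +38, 0) mm
- bracket_left_2_front_short (a point): outer bottom corner of bracket_left_2 where the short cheek ends, at (-12, -38, 0) mm
- bracket_right: right-hand bracket, loose aluminium, 0.25 kg, 64 (x) x 76 (y) x 32 mm high. On a 4 mm base stand 4 mm walls: cross wall 12 < x < 16, behind it long cheek (to x = -32) on -y, short cheek (to -12) on +y; cheeks' inner faces y = +-34; flat foot ahead, x 16..32; open to -x. Fingers low between the cheeks can push it to +-y, +x. Origin: centre of underside; +x away from robot within 0.2 rad at start
- bracket_right_back_long (a point): outer bottom corner of bracket_right where the foot ends on the long cheek's side, at (+32, -38, 0) mm of the bracket
- bracket_right_back_short (a point): outer bottom corner of bracket_right where the foot ends on the short cheek's side, at (+32, +38, 0) mm
- bracket_right_front_long (a point): outer bottom corner of bracket_right where the long cheek ends, at (-32, -38, 0) mm
- bracket_right_front_short (a point): outer bottom corner of bracket_right where the short cheek ends, at (-12, +38, 0) mm
- tray_a: grey tray fixed on robot's left (+y) side. Bay 270 (own x, away from robot) x 100 mm (y), dark lining as floor, level with the bench; 16 mm high, 4 mm thick walls on +y and near end; -y side, to the middle of the bench, is open, no sill. A solid 16 mm high, 76 mm long block is the far end and carries a pattern bracket. Origin: centre of bay floor; bay is x -135..135, y -50..50 mm. Yaw within 0.08 rad
- tray_b: grey tray fixed on robot's right (-y) side. Bay 270 (own x, away from robot) x 100 mm (y), dark lining as floor, level with the bench; 16 mm high, 4 mm thick walls on -y and near end; +y side, to the middle of the bench, is open, no sill. A solid 16 mm high, 76 mm long block is the far end and carries a pattern bracket. Origin: centre of bay floor; bay is x -135..135, y -50..50 mm. Yaw within 0.08 rad
- pattern_left: pattern: fixed left-hand bracket shaped like the loose ones (long cheek on its +y side), held by two dark screws on the far end block of one tray: left-hand brackets belong in that tray. Which tray differs from start to start. Origin: centre of its underside, 16 mm above the bench, 174 mm beyond its tray's origin; +x away from the robot
- pattern_right: pattern: fixed right-hand bracket shaped like the loose ones (long cheek on its -y side), held by two dark screws on the far end block of one tray: right-hand brackets belong in that tray. Which tray differs from start to start. Origin: centre of its underside, 16 mm above the bench, 174 mm beyond its tray's origin; +x away from the robot
- calculator: dark pocket calculator, 135 x 78 x 17 mm, lies at the near left; bystander. Origin: centre of its underside
- pen: slim pen, 145 mm long, lies on the near edge; bystander. Origin: centre of its underside
- mouse: black computer mouse, 108 x 62 x 37 mm, beyond the brackets between the far ends of the trays; bystander. Origin: centre of its underside
- tape_roll: roll of tape lying flat, 104 mm across, 25 mm high, near right; bystander. Origin: centre of its underside
- weight: brass laboratory weight with a knob, 36 mm across, 40 mm high, near edge; bystander. Origin: centre of its underside
There are look-alikes about, which are no part of the job. Leave any red look-alike of the bracket_right alone.

How it is judged:
At the end, for the whole second after the job is handed in: Each loose bracket stands in the tray that carries the pattern of its own hand: flat (tilt under 0.08 rad, underside within 6 mm of the bench), at rest, all four outer corners inside the bay (at most 3 mm beyond its edge) (((world y of pattern_left above -0.03 m and (height (world z) of bracket_left_1 below 0.006 m and angle between bracket_left_1's own z axis and vertical below 0.08 rad and x of bracket_left_1_back_long in the frame of tray_a between -0.138 and 0.138 m and y of bracket_left_1_back_long in the frame of tray_a between -0.053 and 0.053 m and x of bracket_left_1_back_short in the frame of tray_a between -0.138 and 0.138 m and y of bracket_left_1_back_short in the frame of tray_a between -0.053 and 0.053 m and x of bracket_left_1_front_long in the frame of tray_a between -0.138 and 0.138 m and y of bracket_left_1_front_long in the frame of tray_a between -0.053 and 0.053 m and x of bracket_left_1_front_short in the frame of tray_a between -0.138 and 0.138 m and y of bracket_left_1_front_short in the frame of tray_a between -0.053 and 0.053 m) and (height (world z) of bracket_left_2 below 0.006 m and angle between bracket_left_2's own z axis and vertical below 0.08 rad and x of bracket_left_2_back_long in the frame of tray_a between -0.138 and 0.138 m and y of bracket_left_2_back_long in the frame of tray_a between -0.053 and 0.053 m and x of bracket_left_2_back_short in the frame of tray_a between -0.138 and 0.138 m and y of bracket_left_2_back_short in the frame of tray_a between -0.053 and 0.053 m and x of bracket_left_2_front_long in the frame of tray_a between -0.138 and 0.138 m and y of bracket_left_2_front_long in the frame of tray_a between -0.053 and 0.053 m and x of bracket_left_2_front_short in the frame of tray_a between -0.138 and 0.138 m and y of bracket_left_2_front_short in the frame of tray_a between -0.053 and 0.053 m) and (height (world z) of bracket_right below 0.006 m and angle between bracket_right's own z axis and vertical below 0.08 rad and x of bracket_right_back_long in the frame of tray_b between -0.138 and 0.138 m and y of bracket_right_back_long in the frame of tray_b between -0.053 and 0.053 m and x of bracket_right_back_short in the frame of tray_b between -0.138 and 0.138 m and y of bracket_right_back_short in the frame of tray_b between -0.053 and 0.053 m and x of bracket_right_front_long in the frame of tray_b between -0.138 and 0.138 m and y of bracket_right_front_long in the frame of tray_b between -0.053 and 0.053 m and x of bracket_right_front_short in the frame of tray_b between -0.138 and 0.138 m and y of bracket_right_front_short in the frame of tray_b between -0.053 and 0.053 m)) or (world y of pattern_left below -0.03 m and (height (world z) of bracket_left_1 below 0.006 m and angle between bracket_left_1's own z axis and vertical below 0.08 rad and x of bracket_left_1_back_long in the frame of tray_b between -0.138 and 0.138 m and y of bracket_left_1_back_long in the frame of tray_b between -0.053 and 0.053 m and x of bracket_left_1_back_short in the frame of tray_b between -0.138 and 0.138 m and y of bracket_left_1_back_short in the frame of tray_b between -0.053 and 0.053 m and x of bracket_left_1_front_long in the frame of tray_b between -0.138 and 0.138 m and y of bracket_left_1_front_long in the frame of tray_b between -0.053 and 0.053 m and x of bracket_left_1_front_short in the frame of tray_b between -0.138 and 0.138 m and y of bracket_left_1_front_short in the frame of tray_b between -0.053 and 0.053 m) and (height (world z) of bracket_left_2 below 0.006 m and angle between bracket_left_2's own z axis and vertical below 0.08 rad and x of bracket_left_2_back_long in the frame of tray_b between -0.138 and 0.138 m and y of bracket_left_2_back_long in the frame of tray_b between -0.053 and 0.053 m and x of bracket_left_2_back_short in the frame of tray_b between -0.138 and 0.138 m and y of bracket_left_2_back_short in the frame of tray_b between -0.053 and 0.053 m and x of bracket_left_2_front_long in the frame of tray_b between -0.138 and 0.138 m and y of bracket_left_2_front_long in the frame of tray_b between -0.053 and 0.053 m and x of bracket_left_2_front_short in the frame of tray_b between -0.138 and 0.138 m and y of bracket_left_2_front_short in the frame of tray_b between -0.053 and 0.053 m) and (height (world z) of bracket_right below 0.006 m and angle between bracket_right's own z axis and vertical below 0.08 rad and x of bracket_right_back_long in the frame of tray_a between -0.138 and 0.138 m and y of bracket_right_back_long in the frame of tray_a between -0.053 and 0.053 m and x of bracket_right_back_short in the frame of tray_a between -0.138 and 0.138 m and y of bracket_right_back_short in the frame of tray_a between -0.053 and 0.053 m and x of bracket_right_front_long in the frame of tray_a between -0.138 and 0.138 m and y of bracket_right_front_long in the frame of tray_a between -0.053 and 0.053 m and x of bracket_right_front_short in the frame of tray_a between -0.138 and 0.138 m and y of bracket_right_front_short in the frame of tray_a between -0.053 and 0.053 m))) and linear speed of each of bracket_left_1, bracket_left_2, bracket_right below 0.01 m/s); the robot touches nothing.
It fails at once if a bracket is lifted more than 15 mm off the bench or tipped over (height (world z) of any of bracket_left_1, bracket_left_2, bracket_right above 0.015 m or angle between any of bracket_left_1, bracket_left_2, bracket_right's own z axis and vertical above 0.6 rad).
It fails at once if one of the other things on the bench is moved more than 30 mm (distance of any of calculator, pen, mouse, tape_roll, weight from where it was at the start of the episode above 0.03 m).
It also fails if it takes over 64 s, if anything falls off the work surface, if the arm or the gripper's body presses on something with over 40 N, if the wrist force passes 120 N, or if a joint passes its speed limit or range.

## Working session

There is one attempt and no reset: what is moved stays moved. The work goes in short steps, Python scripts to look and compute and a shell command to move; the robot and the scene stay as the last step left them, time stands still between calls to the robot, and variables do not carry over. Pictures are saved under pics/ and viewed, and the job is handed in when it is done.

```bash
ls; mkdir -p pics; python3 - <<'E'
from rig import *
import cv2
s=get_state();print(s)
for n in("top","side","wrist"):
    i=get_image(n);cv2.imwrite(f"pics/{n}0.png",i["frame"][:,:,::-1]);print(n,i["camera_matrix"],i["rvec"],i["tvec"])
E
```

```text
pics
{'clock': 0.0, 'qpos': array([-1.22695427e+00,  2.76610232e-01,  1.50616278e+00,  1.30277687e-05,
        1.36069750e+00, -1.20992258e-01]), 'qd': array([-0.00200007, -0.00094583,  0.00020905,  0.00077129,  0.00214496,
        0.00119616]), 'effort': array([-3.63697081e-04, -4.16786635e+01, -2.45805055e+01, -2.88463280e-04,
        1.11168850e-02,  2.39474701e-05]), 'position': array([ 0.25758941, -0.51350912,  0.24941918]), 'ee_rot': array([-9.33813977e-04,  9.73112379e-01,  2.30328929e-01, -9.80737752e-05]), 'contact_force': array([-0.91505538,  0.76801159, -0.05679054]), 'moment': array([0.04710035, 0.01115077, 0.01889331]), 'width': 0.08499084010530097}
top [[427.11472851   0.         322.67829497]
 [  0.         427.11472851 201.43648254]
 [  0.           0.           1.        ]] [ 2.15123185 -2.15869997  0.11693092] [0.02844537 0.57151709 0.92188922]
side [[426.47154102   0.         314.17628574]
 [  0.         426.47154102 199.55274589]
 [  0.           0.           1.        ]] [ 0.31350706 -2.74252363  1.24949466] [0.56505567 0.10231038 0.95643103]
wrist [[314.98389861   0.         321.35493293]
 [  0.         314.98389861 194.51492616]
 [  0.           0.           1.        ]] [-2.43334299  1.50118234  0.24389576] [-0.57485245 -0.04053307  0.37959586]
```

View pics/top0.png

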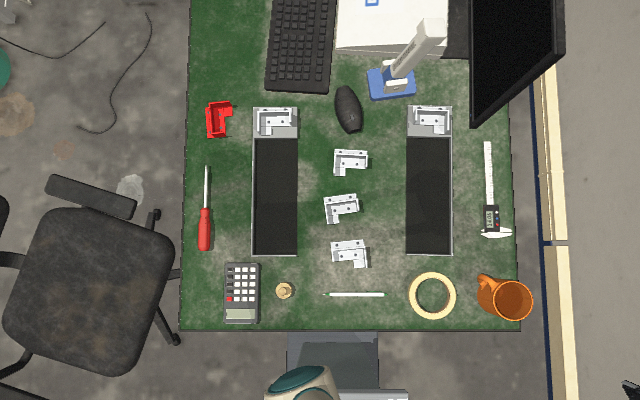

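View pics/side0.png

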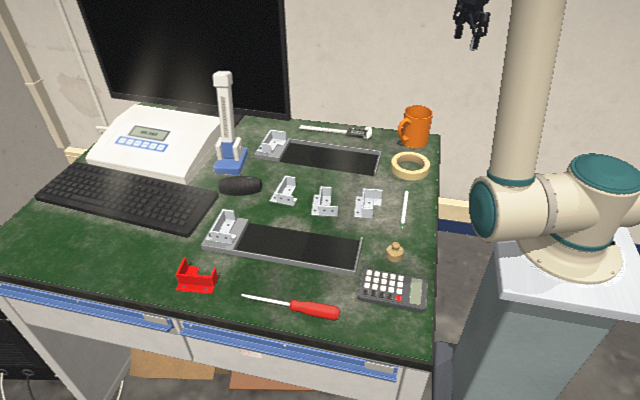

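The top view has +x up and +y left. The trays are at columns ~275 and ~429, and three brackets are stacked near column 345 at rows 161, 208 and 253. The red look-alike is at (218,118). I'll zoom in to tell the hands apart.

```bash
cat > h.py <<'E'
from rig import *
import cv2, numpy as np
def proj(i,P):
    return cv2.projectPoints(np.float64(P).reshape(-1,3),i["rvec"],i["tvec"],i["camera_matrix"],None)[0].reshape(-1,2)
def ray(i,px,z=0.):
    R=cv2.Rodrigues(i["rvec"])[0];c=-R.T@i["tvec"]
    px=np.float64(px).reshape(-1,2)
    d=(np.c_[px,np.ones(len(px))]@np.linalg.inv(i["camera_matrix"]).T)@R
    return c+d*((z-c[2])/d[:,2])[:,None]
E
python3 - <<'E'
from h import *
i=get_image("top");f=i["frame"][:,:,::-1]
c=f[95:275,240:460]
cv2.imwrite("pics/z1.png",cv2.resize(c[50:],None,fx=3.6,fy=3.6,interpolation=cv2.INTER_CUBIC))
cv2.imwrite("pics/z0.png",cv2.resize(f[95:185,240:460],None,fx=3.6,fy=3.6,interpolation=cv2.INTER_CUBIC))
print(ray(i,[(253,137),(298,137),(252,255),(298,255),(406,137),(452,137),(406,255),(452,255)]).round(3))
E
```

```text
[[ 0.73   0.191  0.   ]
 [ 0.729  0.085  0.   ]
 [ 0.453  0.189  0.   ]
 [ 0.453  0.084  0.   ]
 [ 0.728 -0.17   0.   ]
 [ 0.727 -0.278  0.   ]
 [ 0.452 -0.163  0.   ]
 [ 0.452 -0.267  0.   ]]
```

View pics/z1.png

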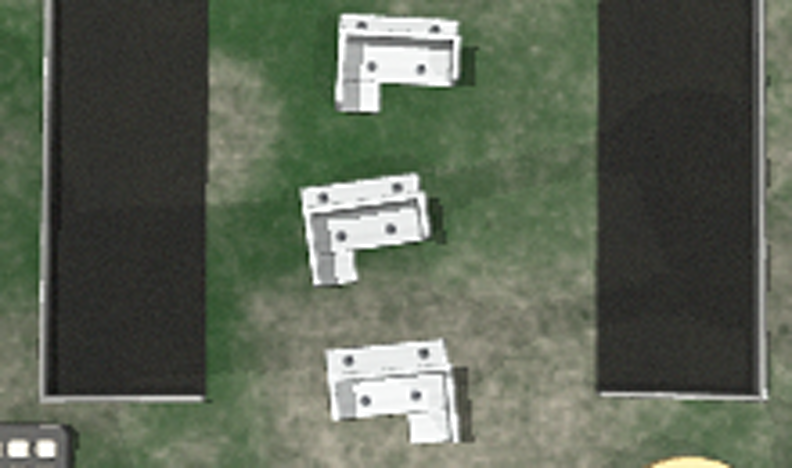

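View pics/z0.png

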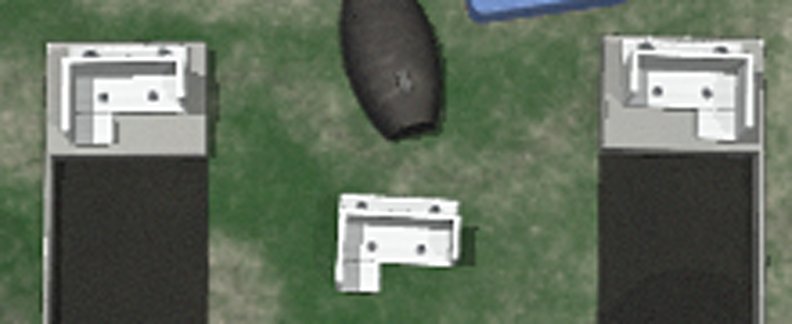

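Tray A (left) carries the left-hand pattern and tray B the right-hand one. In the crop, the far (400,60) and middle (365,230) brackets have the long cheek on the left, so they are left-hand. The near one (395,390) has it on the right, so it is right-hand. Next I'll measure the foot-edge corners, using masks and contours.

```bash
cat >> h.py <<'E'
def brackets(roi=(300,140,390,275),tag=None,thr=150):
    i=get_image("top");f=i["frame"];x0,y0,x1,y1=roi
    hsv=cv2.cvtColor(f,cv2.COLOR_RGB2HSV)
    m=((hsv[:,:,1]<40)&(hsv[:,:,2]>thr)).astype(np.uint8)*255
    k=np.zeros_like(m);k[y0:y1,x0:x1]=m[y0:y1,x0:x1]
    k=cv2.morphologyEx(k,cv2.MORPH_CLOSE,np.ones((3,3)))
    out=[]
    for c in cv2.findContours(k,cv2.RETR_EXTERNAL,cv2.CHAIN_APPROX_NONE)[0]:
        if cv2.contourArea(c)<150: continue
        p=c.reshape(-1,2).astype(float)
        tl=p[np.argmin(p@[1,1])];tr=p[np.argmin(p@[-1,1])]
        w=ray(i,[tl+[0,-.5],tr+[0.5,-.5]],.004)[:,:2]
        d=w[0]-w[1];yaw=np.arctan2(-d[0],d[1])
        ctr=w.mean(0)-.032*np.array([np.cos(yaw),np.sin(yaw)])
        print("foot L",w[0].round(4),"R",w[1].round(4),"len",round(np.hypot(*d),4),"yaw deg",round(np.degrees(yaw),1),"ctr",ctr.round(4),"px",tl,tr)
        out.append((ctr,yaw))
    return i,out
def overlay(i,items,name,roi=(240,95,460,275)):
    f=i["frame"][:,:,::-1].copy();x0,y0,x1,y1=roi;s=3.6
    g=cv2.resize(f[y0:y1,x0:x1],None,fx=s,fy=s,interpolation=cv2.INTER_CUBIC)
    for ctr,yaw in items:
        R=np.array([[np.cos(yaw),-np.sin(yaw)],[np.sin(yaw),np.cos(yaw)]])
        P=np.array([(.032,.038),(.032,-.038),(-.032,-.038),(-.032,.038)])@R.T+ctr
        q=(proj(i,np.c_[P,np.zeros(4)])+.5-[x0,y0])*s
        cv2.polylines(g,[q.round().astype(int)],True,(0,0,255),1)
    cv2.imwrite(name,g[:600,:800])
E
python3 - <<'E'
from h import *
i,o=brackets()
overlay(i,o,"pics/ov0.png")
f=i["frame"];R=cv2.Rodrigues(i["rvec"])[0];print("cam",-R.T@i["tvec"])
g=cv2.cvtColor(f,cv2.COLOR_RGB2GRAY)
for (a,b) in((248,304),(400,458)): 
  for r in(145,240): print(r,a,g[r,a:b])
for c in (275,429): print(c,g[128:142,c],g[250:260,c])
E
```

```text
foot L [0.483  0.0103] R [ 0.4896 -0.0639] len 0.0745 yaw deg 5.1 ctr [ 0.4544 -0.0296] px [330. 242.] [362. 239.]
foot L [0.5867 0.0237] R [ 0.5957 -0.0492] len 0.0735 yaw deg 7.1 ctr [ 0.5595 -0.0167] px [324. 197.] [355. 193.]
foot L [ 7.001e-01 -1.000e-04] R [ 0.6949 -0.0785] len 0.0785 yaw deg -3.8 ctr [ 0.6655 -0.0372] px [334. 149.] [367. 151.]
cam [0.45799374 0.01644947 0.98350994]
145 248 [117 111  99  93 140 173 101  38  32  49  48  50  46  48  48  51  47  51
  51  50  49  47  47  48  50  47  52  56  48  52  49  51  49  47  50  50
  49  48  49  49  52  47  49  51  50  50  50  46  50  52  79  87  84  83
  81  86]
240 248 [ 93  97  81 183 104  54  27  28  46  46  42  44  44  40  43  44  47  44
  44  40  48  38  42  43  45  48  47  45  47  46  44  45  52  46  45  46
  49  44  43  49  41  42  44  40  46  44  42  44  41  71  88  85  79  78
  75  82]
145 400 [ 96  96  98  97  97 106  67  52  48  46  51  47  49  47  48  53  48  47
  46  49  49  50  50  49  51  50  52  47  46  49  56  54  51  52  53  48
  50  55  53  46  50  46  52  47  49  48  45  44  42  91 101 186 110 123
 134 127 126 132]
240 400 [135 120 125 129 135  94  56  47  51  48  48  52  47  50  50  49  46  54
  49  50  50  47  45  50  45  47  50  52  50  52  49  50  54  50  49  52
  50  49  52  50  50  49  46  51  48  51  47  42  48  63  88 180 153  83
 107  96 107 111]
275 [181 183 186 184 185 181 183 184 185 174  74  53  46  49] [ 44  47  42  41  54 187 128 117 118 121]
429 [175 177 177 175 176 176 174 181 155  78  41  53  50  48] [ 50  47  40  49 137 204 111 120 129 121]
```

View pics/ov0.png

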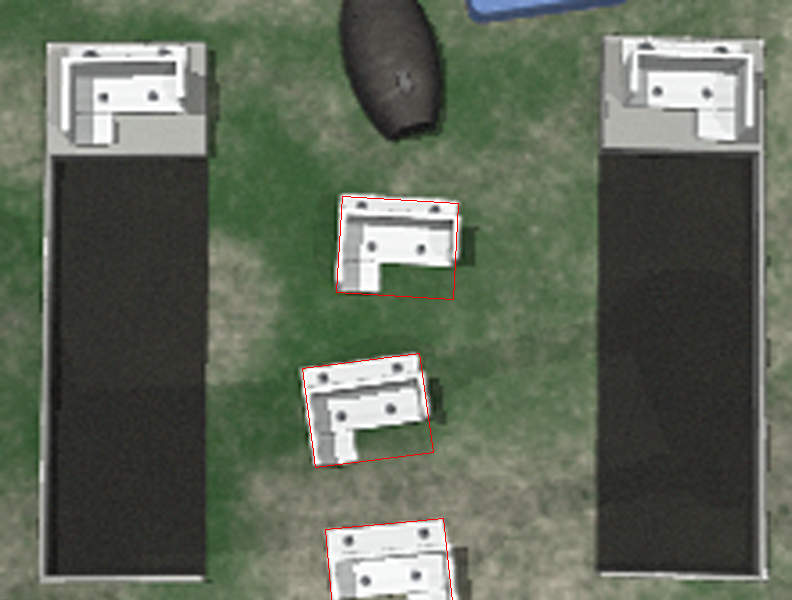

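Outlines fit. All three loose brackets are located: mid (.5595,-.017), far (.6655,-.037), near (.4544,-.030). I'll begin with the middle one: close the fingers, hover, check, then lower.

```bash
cat >> h.py <<'E'
from scipy.spatial.transform import Rotation as Ro
def goto(*targets):
    s=get_state();q=s["ee_rot"];r=Ro.from_quat([q[1],q[2],q[3],q[0]])
    for x,y,z,yaw in targets:
        t=r.inv().apply(np.array([x,y,z])-s["position"])*1000
        T=Ro.from_euler('z',yaw,degrees=True)*Ro.from_rotvec([np.pi,0,0])
        w=np.degrees((r.inv()*T).as_rotvec())
        print((x,y,z,yaw),"row",t.round(1),w.round(1),"n",np.linalg.norm(t)/62.5,abs(w[2])/10.7)
E
python3 - <<'E'
from h import *
goto((.5575,-.017,.10,7.1))
E
```

```text
(0.5575, -0.017, 0.1, 7.1) row [ 490.7 -309.6  150.2] [-0.   0.  19.5] n 9.589310072391365 1.8252195876873503
```

```bash
python3 -m jog '[491,-310,0,0,0,19.5, 491,-310,0,0,0,19.5, 491,-310,0,0,0,19.5, 491,-310,0,0,0,19.5, 491,-310,30,0,0,19.5, 491,-310,60,0,0,19.5, 491,-310,90,0,0,19.5, 491,-310,150,0,0,19.5, 491,-310,150,0,0,19.5, 491,-310,150,0,0,19.5]' 1 40
python3 -m jog '[0,0,0,0,0,0]'
python3 - <<'E'
from h import *
print(get_state()["position"]);goto((.5575,-.017,.10,7.1),(.5575,-.017,.027,7.1))
for n in("top","wrist","side"):
    i=get_image(n);cv2.imwrite(f"pics/{n}1.png",i["frame"][:,:,::-1])
E
```

```text
clock: 1.5
position: [0.5586, -0.0153, 0.0993]
ee_rot: [0.0, 0.998, 0.062, 0.0]
contact_force: [0.1, 0.9, -0.4]
width: -0.0003
clock: 1.62
position: [0.5569, -0.0138, 0.0971]
ee_rot: [-0.001, 0.998, 0.064, -0.003]
contact_force: [-1.3, -0.4, 0.1]
width: 0.0004
[ 0.55688172 -0.01384804  0.09710896]
(0.5575, -0.017, 0.1, 7.1) row [ 0.2  3.2 -2.9] [-0.1  0.3  0.3] n 0.06914370522145454 0.02505551606173726
(0.5575, -0.017, 0.027, 7.1) row [ 0.6  3.4 70.1] [-0.1  0.3  0.3] n 1.122920078980045 0.02505551606173726
```

View pics/wrist1.png

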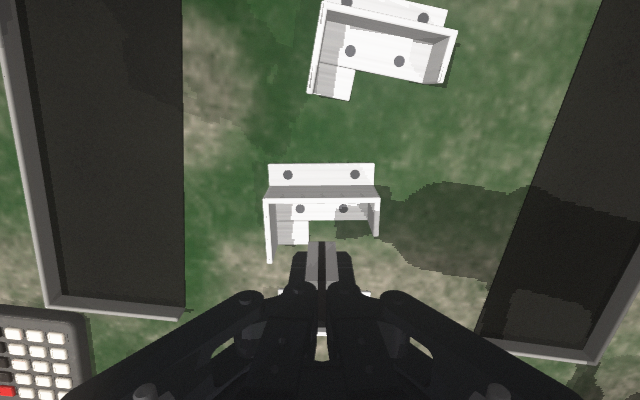

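View pics/side1.png

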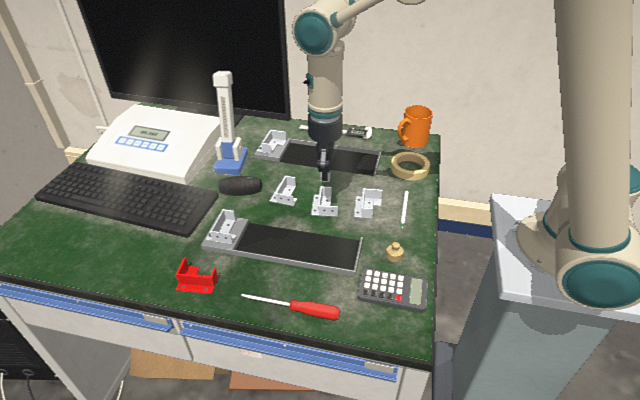

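The wrist view shows the fingers over the middle bracket with yaw aligned. The cross wall's near top edge is at row ~198, columns 270 to 375. I'll check that by ray at z = .032.

```bash
python3 - <<'E'
from h import *
i=get_image("wrist");p=get_state()["position"]
w=ray(i,[(271,198),(376,198),(265,198),(380,198)],.032);print(w.round(4),"tcp",p)
print("foot",ray(i,[(268,164),(374,163)],.004).round(4))
d=w[0]-w[1];print(np.degrees(np.arctan2(-d[0],d[1])))
E
```

```text
[[ 0.5691  0.0162  0.032 ]
 [ 0.5775 -0.0509  0.032 ]
 [ 0.5686  0.02    0.032 ]
 [ 0.5778 -0.0534  0.032 ]] tcp [ 0.55791315 -0.01782288  0.10124799]
foot [[ 0.5843  0.0237  0.004 ]
 [ 0.5944 -0.0511  0.004 ]]
7.130492295436957
```

```bash
python3 -m jog '[0,1,25,0,0,0, 0,1,50,0,0,0, 0,1,73,0,0,0, 0,1,73,0,0,0, 0,1,73,0,0,0]'
python3 - <<'E'
from h import *
goto((.5575,-.0,.027,6),(.5575,.05,.027,3),(.5575,.10,.027,2),(.5575,.15,.027,1))
i=get_image("wrist");cv2.imwrite("pics/wrist2.png",i["frame"][:,:,::-1])
E
```

```text
clock: 2.45
position: [0.5584, -0.0188, 0.0287]
ee_rot: [0.0, 0.998, 0.062, 0.001]
contact_force: [-0.7, -1.2, -0.6]
width: -0.0002
(0.5575, -0.0, 0.027, 6) row [  1.4 -18.8   1.7] [ 0.  -0.1  1.1] n 0.30265787458218874 0.09948746114651323
(0.5575, 0.05, 0.027, 3) row [  7.6 -68.4   1.7] [ 0.  -0.1  4.1] n 1.1014972651529977 0.3798611928316979
(0.5575, 0.1, 0.027, 2) row [  13.7 -118.     1.6] [ 0.  -0.1  5.1] n 1.901312878311315 0.47331910337960925
(0.5575, 0.15, 0.027, 1) row [  19.9 -167.6    1.6] [ 0.  -0.1  6.1] n 2.7012376973019947 0.5667770139172187
```

View pics/wrist2.png

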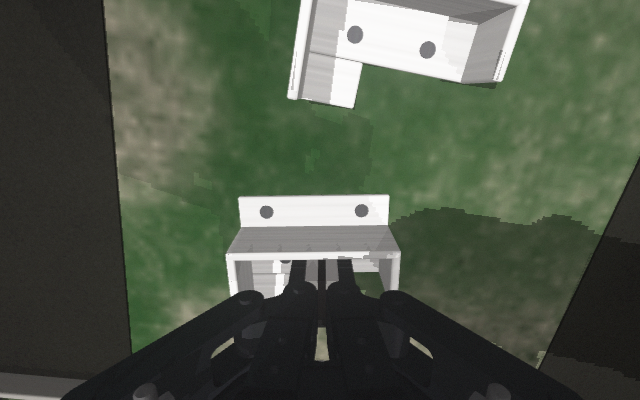

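The fingers are inside the bracket, behind the cross wall (row ~255). Pushing towards +y.

```bash
python3 -m jog '[1,-12,1,0,0,0, 2,-22,1,0,0,0.5, 3,-33,1,0,0,1, 5,-46,1,0,0,2, 7,-60,1,0,0,3, 9,-74,1,0,0,4, 11,-88,1,0,0,4.5, 12,-102,1,0,0,5, 14,-115,1,0,0,5.5, 14,-115,1,0,0,5.5]'
python3 - <<'E'
from h import *
for n in("top","wrist"):
    i=get_image(n);cv2.imwrite(f"pics/{n}3.png",i["frame"][:,:,::-1])
goto((.5575,.13,.027,1),(.5575,.14,.027,1),(.5575,.15,.027,1))
E
```

```text
clock: 3.75
position: [0.5572, 0.0993, 0.0261]
ee_rot: [-0.0, 1.0, 0.015, -0.0]
contact_force: [-0.8, 0.5, 0.2]
width: 0.0002
(0.5575, 0.13, 0.027, 1) row [  1.2 -31.7  -1. ] [-0.   0.   0.7] n 0.5073563131349764 0.061042726548636794
(0.5575, 0.14, 0.027, 1) row [  1.5 -41.7  -1. ] [-0.   0.   0.7] n 0.6672932562954402 0.061042726548636794
(0.5575, 0.15, 0.027, 1) row [  1.8 -51.7  -1. ] [-0.   0.   0.7] n 0.8272545867608274 0.061042726548636794
```

View pics/top3.png

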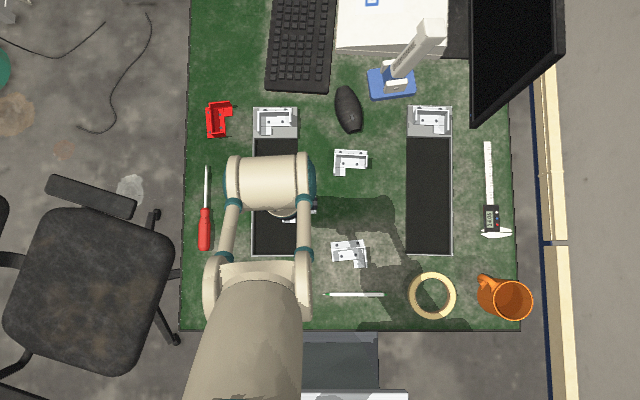

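View pics/wrist3.png

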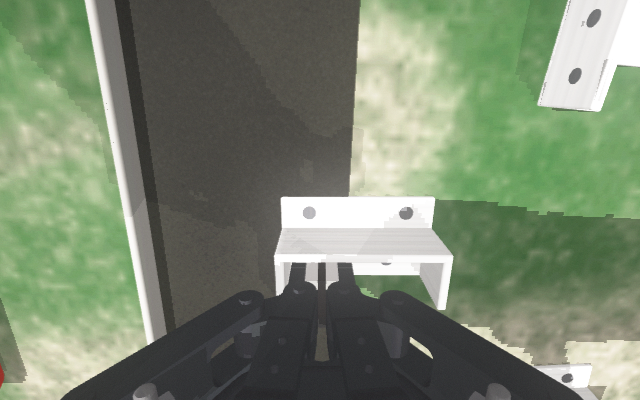

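The bracket is halfway in, with its foot corners at (281,197) and (435,197) in the wrist view. I'll compute its pose and the tray wall.

```bash
python3 - <<'E'
from h import *
i=get_image("wrist");p=get_state()["position"]
print(p,"foot",ray(i,[(281,197),(435,197)],.004).round(4))
print("open edge",ray(i,[(359,20),(349,190)],0).round(4),"wall top inner",ray(i,[(114,20),(165,340)],.016).round(4))
E
```

```text
[0.55723814 0.09802848 0.02606666] foot [[0.5887 0.1185 0.004 ]
 [0.5908 0.0437 0.004 ]]
open edge [[0.667  0.0853 0.    ]
 [0.5919 0.0853 0.    ]] wall top inner [[0.6613 0.1789 0.016 ]
 [0.5116 0.1788 0.016 ]]
```

```bash
python3 -m jog '[0,-12,0,0,0,0, 0,-24,0,0,0,0, 0,-36,0,0,0,0, 0,-46,0,0,0,0, 1,-53,0,0,0,0.5, 1,-53,0,0,0,0.5, 1,-53,0,0,0,0.5]'
python3 - <<'E'
from h import *
print(get_state()["position"])
i=get_image("wrist");cv2.imwrite("pics/wrist4.png",i["frame"][:,:,::-1])
E
```

```text
clock: 4.78
position: [0.557, 0.1511, 0.0263]
ee_rot: [-0.0, 1.0, 0.01, 0.0]
contact_force: [-0.9, -0.5, 0.4]
width: -0.0
[0.55698985 0.15105573 0.02632781]
```

View pics/wrist4.png

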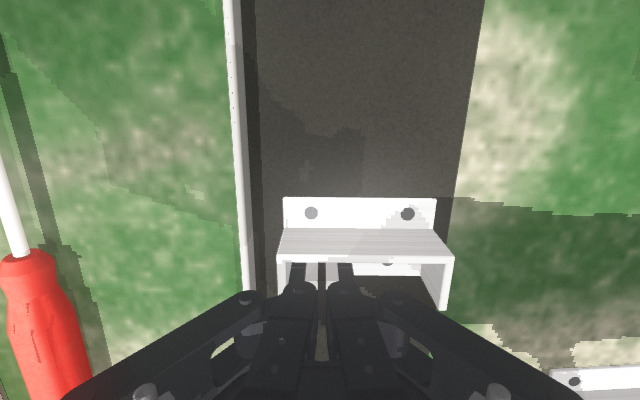

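The bracket is inside with ~10 mm margin: its foot's right corner is at (436,197) and the bay edge at column ~456. Backing off, lifting, then going over to the far one.

```bash
python3 -m jog '[0,8,0,0,0,0, 0,12,-30,0,0,0, 0,12,-74,0,0,0, 0,12,-74,0,0,0]'
python3 - <<'E'
from h import *
goto((.6635,-.035,.10,-3.8),(.6635,-.035,.027,-3.8))
E
```

```text
clock: 5.32
position: [0.56, 0.1385, 0.1039]
ee_rot: [-0.0, 1.0, 0.009, 0.004]
contact_force: [0.0, -0.7, -1.2]
width: -0.0004
(0.6635, -0.035, 0.1, -3.8) row [100.1 175.4   4.6] [-0.1 -0.5  4.9] n 3.2327436270109318 0.4562883702373399
(0.6635, -0.035, 0.027, -3.8) row [ 99.5 175.5  77.6] [-0.1 -0.5  4.9] n 3.4583463410637165 0.4562883702373399
```

```bash
python3 -m jog '[100,175,0,0,0,4.9, 100,175,0,0,0,4.9, 100,175,0,0,0,4.9, 100,175,4,0,0,4.9, 100,175,4,0,0,4.9, 100,175,4,0,0,4.9]'
python3 - <<'E'
from h import *
print(get_state()["position"])
i=get_image("wrist");cv2.imwrite("pics/wrist5.png",i["frame"][:,:,::-1])
goto((.6635,-.035,.027,-3.8))
i=get_image("top");overlay(i,[],"pics/top5.png")
E
```

```text
clock: 6.08
position: [0.6592, -0.0327, 0.0957]
ee_rot: [-0.0, 0.999, -0.032, -0.001]
contact_force: [-0.4, 0.2, 0.2]
width: 0.0003
[ 0.6591595  -0.03265263  0.09567385]
(0.6635, -0.035, 0.027, -3.8) row [ 4.4  2.4 69. ] [-0.   0.1  0.1] n 1.1073804124725017 0.010399767279735354
```

View pics/wrist5.png

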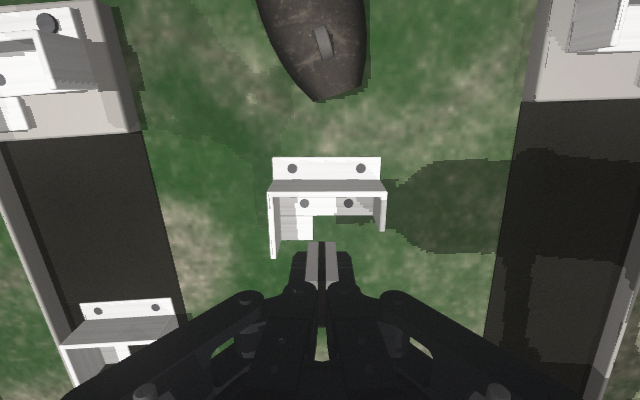

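View pics/top5.png

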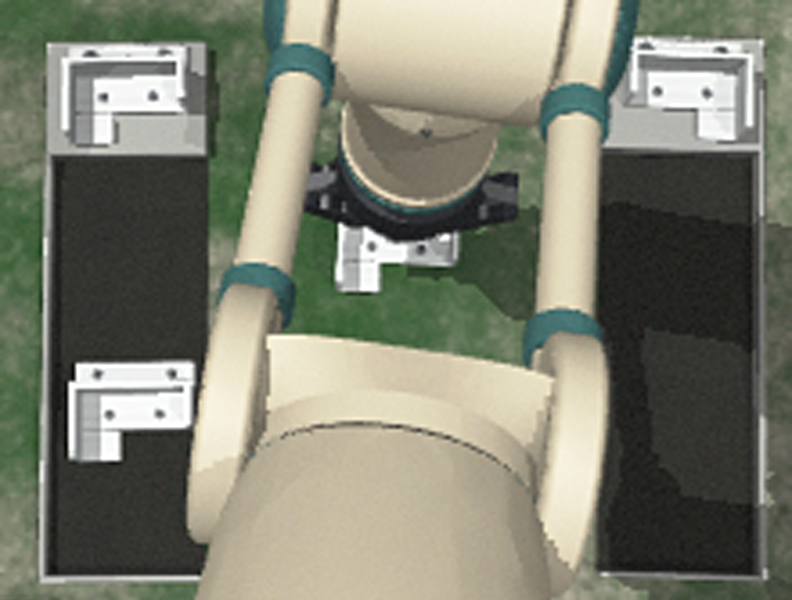

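The first bracket sits well inside tray A, and the fingers are above the far bracket with the mouse beyond it. I'll verify the wall by ray.

```bash
python3 - <<'E'
from h import *
i=get_image("wrist");p=get_state()["position"]
print(p,ray(i,[(271,194),(386,192)],.032).round(4),ray(i,[(273,157),(380,157)],.004).round(4))
goto((.6625,-.036,.027,-3.8))
E
```

```text
[ 0.65987641 -0.03241181  0.09650848] [[ 0.6812 -0.0024  0.032 ]
 [ 0.6779 -0.0743  0.032 ]] [[ 0.699  -0.0016  0.004 ]
 [ 0.6943 -0.0756  0.004 ]]
(0.6625, -0.036, 0.027, -3.8) row [ 2.9  3.4 69.5] [-0.   0.   0.1] n 1.1144074979883285 0.0123197567505331
```

```bash
python3 -m jog '[4,3,25,0,0,0, 4,3,50,0,0,0, 4,3,70,0,0,0, 4,3,70,0,0,0, 4,3,70,0,0,0]'
python3 - <<'E'
from h import *
print(get_state()["position"])
goto((.6635,-.0,.027,-3),(.6635,.08,.027,0),(.6635,.15,.027,1))
E
```

```text
clock: 6.85
position: [0.6647, -0.0367, 0.0272]
ee_rot: [0.0, 0.999, -0.032, 0.001]
contact_force: [0.1, 0.2, -0.7]
width: 0.0003
[ 0.66474601 -0.03665516  0.02721787]
(0.6635, -0.0, 0.027, -3) row [ -3.6 -36.5   0.2] [ 0.  -0.1 -0.7] n 0.5868317011750774 0.06728288234378993
(0.6635, 0.08, 0.027, 0) row [  -8.8 -116.3    0.2] [ 0.  -0.1 -3.7] n 1.8665923249309613 0.3476566846914571
(0.6635, 0.15, 0.027, 1) row [ -13.4 -186.2    0.2] [ 0.  -0.1 -4.7] n 2.9865511776512244 0.44111461880369585
```

```bash
python3 -m jog '[-1,-12,0,0,0,0, -2,-23,0,0,0,-0.5, -3,-35,0,0,0,-1, -4,-48,0,0,0,-1.5, -5,-61,0,0,0,-2, -6,-75,0,0,0,-2.5, -7,-89,0,0,0,-3, -8,-103,0,0,0,-3.5, -9,-117,0,0,0,-4, -9,-130,0,0,0,-4]'
python3 -m jog '[0,-6,0,0,0,0, 0,-12,0,0,0,0, 0,-12,0,0,0,0]'
python3 - <<'E'
from h import *
print(get_state()["position"])
i=get_image("wrist");cv2.imwrite("pics/wrist6.png",i["frame"][:,:,::-1])
E
```

```text
clock: 8.1
position: [0.6638, 0.0941, 0.0262]
ee_rot: [0.0, 1.0, 0.002, -0.0]
contact_force: [-0.6, -3.1, 1.0]
width: -0.0003
clock: 8.48
position: [0.6637, 0.1057, 0.0261]
ee_rot: [-0.0, 1.0, 0.002, -0.0]
contact_force: [-0.3, -0.4, 1.2]
width: 0.0001
[0.66374817 0.1057065  0.0261001 ]
```

View pics/wrist6.png

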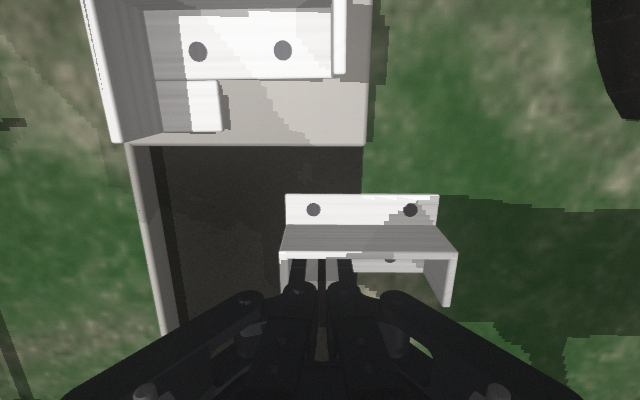

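The bracket follows, with its foot corner at (438,194) and ~46 mm to go. There is a clear gap to the end block (edge at row ~146).

```bash
python3 -m jog '[0,-12,0,0,0,0, 0,-24,0,0,0,0, 0,-36,0,0,0,0, 0,-46,0,0,0,0, 0,-46,0,0,0,0, 0,-46,0,0,0,0]'
python3 - <<'E'
from h import *
print(get_state()["position"])
i=get_image("wrist");cv2.imwrite("pics/wrist7.png",i["frame"][:,:,::-1])
E
```

```text
clock: 9.28
position: [0.6638, 0.1513, 0.0264]
ee_rot: [0.0, 1.0, 0.002, 0.0]
contact_force: [-0.9, 0.2, 0.5]
width: 0.0002
[0.66376438 0.15128052 0.02636656]
```

View pics/wrist7.png

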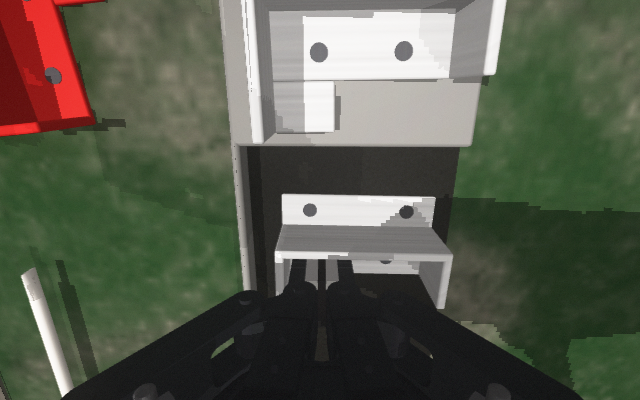

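It is inside, with its foot's right corner at (435,197) and the bay edge at column ~453. Retreating, then on to the near right-hand bracket.

```bash
python3 -m jog '[0,8,0,0,0,0, 0,12,-30,0,0,0, 0,12,-74,0,0,0, 0,12,-74,0,0,0]'
python3 - <<'E'
from h import *
goto((.450,-.033,.10,5.1))
E
```

```text
clock: 9.82
position: [0.6667, 0.1384, 0.1047]
ee_rot: [-0.0, 1.0, 0.002, 0.004]
contact_force: [0.5, 0.4, -0.2]
width: 0.0001
(0.45, -0.033, 0.1, 5.1) row [-217.3  170.7    2.7] [-0.  -0.5 -4.9] n 4.421570539578466 0.4601836704517921
```

```bash
python3 -m jog '[-217,171,0,0,0,-4.9, -217,171,0,0,0,-4.9, -217,171,0,0,0,-4.9, -217,171,0,0,0,-4.9, -217,171,0,0,0,-4.9, -217,171,0,0,0,-4.9, -217,171,0,0,0,-4.9]'
python3 - <<'E'
from h import *
print(get_state()["position"])
i=get_image("wrist");cv2.imwrite("pics/wrist8.png",i["frame"][:,:,::-1])
goto((.451,-.033,.027,5.1))
E
```

```text
clock: 10.7
position: [0.4484, -0.0329, 0.1003]
ee_rot: [0.0, 0.999, 0.044, 0.001]
contact_force: [-0.3, -0.1, -0.9]
width: -0.0003
[ 0.44840301 -0.03288785  0.10026618]
(0.451, -0.033, 0.027, 5.1) row [ 2.2  0.5 73.3] [ 0.  -0.1  0. ] n 1.1729597222067423 0.0034370619127692802
```

View pics/wrist8.png

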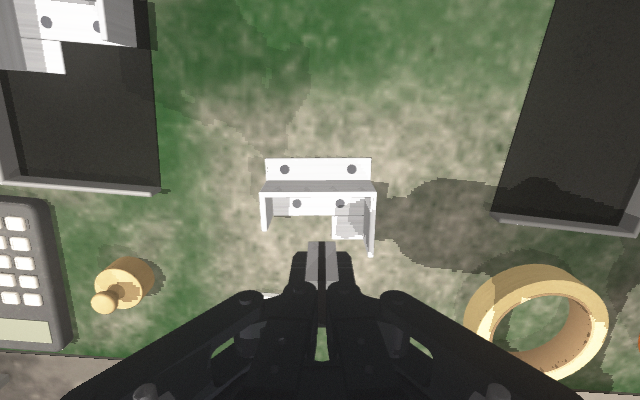

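The near bracket is confirmed right-hand, with its long cheek at column ~373. The fingers are aligned, so I'll lower and push +x.

```bash
python3 -m jog '[1,0,25,0,0,0, 1,0,50,0,0,0, 2,0,73,0,0,0, 2,0,73,0,0,0, 2,0,73,0,0,0]'
python3 -m jog '[6,0,0,0,0,0, 14,0,0,0,0,0.5, 25,1,0,0,0,1, 37,2,0,0,0,2, 49,3,0,0,0,3, 61,4,0,0,0,4, 74,5,0,0,0,5, 88,6,0,0,0,5, 101,8,0,0,0,5, 113,9,0,0,0,5]'
python3 -m jog '[0,0,0,0,0,0, 0,0,0,0,0,0]'
python3 - <<'E'
from h import *
i=get_image("wrist");cv2.imwrite("pics/wrist9.png",i["frame"][:,:,::-1])
E
```

```text
clock: 11.38
position: [0.4505, -0.0324, 0.0276]
ee_rot: [0.0, 0.999, 0.045, 0.0]
contact_force: [0.3, -0.6, 0.2]
width: 0.0002
clock: 12.62
position: [0.5638, -0.0316, 0.0272]
ee_rot: [0.0, 1.0, 0.001, 0.0]
contact_force: [-1.5, -0.0, 1.4]
width: -0.0001
clock: 12.88
position: [0.563, -0.0315, 0.0273]
ee_rot: [0.0, 1.0, 0.001, 0.0]
contact_force: [0.7, 0.5, -0.4]
width: 0.0
```

View pics/wrist9.png

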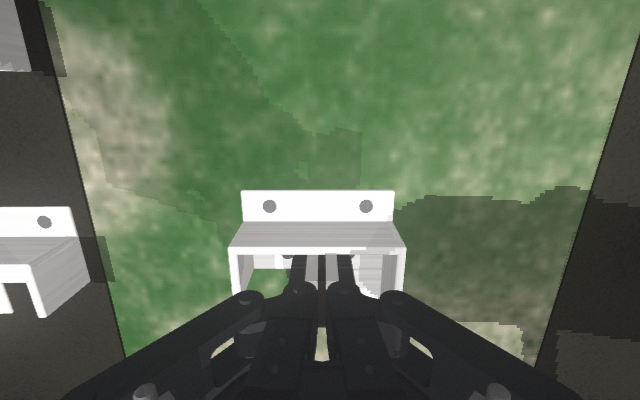

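```bash
python3 -m jog '[-2,6,0,0,0,0, -2,15,0,0,0,0, -2,25,0,0,0,0, -2,38,0,0,0,0, -2,52,0,0,0,0, -2,66,0,0,0,0.5, -2,80,0,0,0,1, -2,94,0,0,0,1, -2,108,0,0,0,1, -2,122,0,0,0,1]'
python3 -m jog '[0,12,0,0,0,0, 0,22,0,0,0,0, 0,22,0,0,0,0, 0,22,0,0,0,0]'
python3 - <<'E'
from h import *
i=get_image("wrist");cv2.imwrite("pics/wrist10.png",i["frame"][:,:,::-1])
E
```

```text
clock: 14.18
position: [0.5611, -0.1544, 0.0273]
ee_rot: [0.0, 1.0, -0.008, 0.0]
contact_force: [0.0, 2.2, 2.3]
width: -0.0
clock: 14.68
position: [0.5606, -0.1756, 0.0271]
ee_rot: [0.0, 1.0, -0.008, -0.0]
contact_force: [0.2, 0.3, -0.4]
width: -0.0002
```

View pics/wrist10.png

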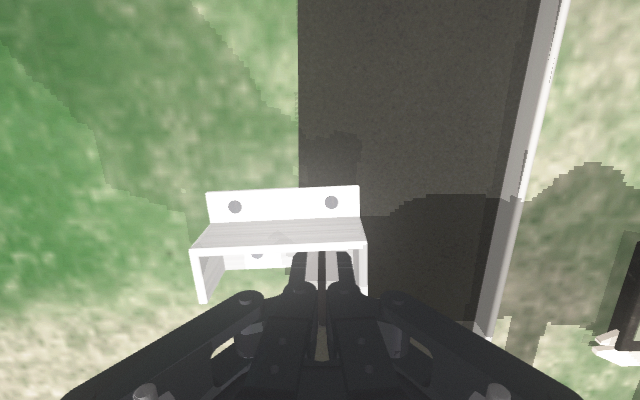

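The bracket is partly in, turned about 2° relative to the tool, with foot corners at (206,193) and (359,187). Measuring the remaining travel.

```bash
python3 - <<'E'
from h import *
i=get_image("wrist");p=get_state()["position"]
print(p,"foot",ray(i,[(206,194),(359,187)],.004).round(4), "cheek near top L",ray(i,[(193,250),(201,303)],.032).round(4))
print("open edge",ray(i,[(298,20),(299,150)],0).round(4),"wall top inner",ray(i,[(543,20),(477,325)],.016).round(4))
E
```

```text
[ 0.56063096 -0.1752615   0.02717019] foot [[ 0.5947 -0.1199  0.004 ]
 [ 0.5971 -0.1945  0.004 ]] cheek near top L [[ 0.5792 -0.1221  0.032 ]
 [ 0.5527 -0.1219  0.032 ]]
open edge [[ 0.6704 -0.1674  0.    ]
 [ 0.6149 -0.1658  0.    ]] wall top inner [[ 0.666  -0.2613  0.016 ]
 [ 0.5248 -0.2562  0.016 ]]
```

```bash
python3 -m jog '[0,12,0,0,0,0, 0,24,0,0,0,0, 0,36,0,0,0,0, 0,48,0,0,0,0, 0,56,0,0,0,0, 0,56,0,0,0,0, 0,56,0,0,0,0]'
python3 - <<'E'
from h import *
i=get_image("wrist");cv2.imwrite("pics/wrist11.png",i["frame"][:,:,::-1])
E
```

```text
clock: 15.65
position: [0.56, -0.2316, 0.0274]
ee_rot: [0.0, 1.0, -0.008, 0.0]
contact_force: [0.7, -0.7, 0.1]
width: -0.0002
```

View pics/wrist11.png

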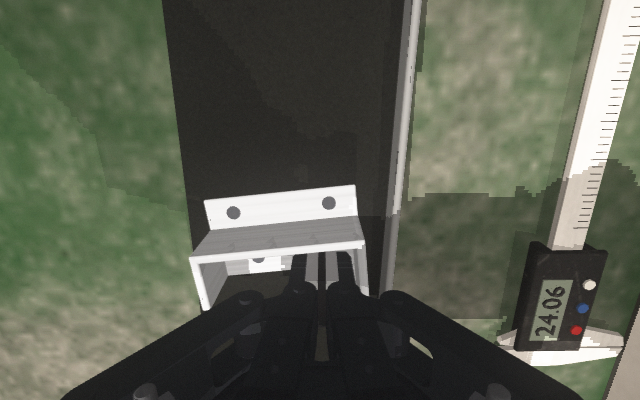

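It's in, yawed about 5°, with foot corner L at (205,202) against the bay edge at column ~190. I'll retreat clear and check from the top view.

```bash
python3 -m jog '[0,-8,0,0,0,0, 0,-12,-30,0,0,0, 0,-12,-74,0,0,0, 0,-12,-120,0,0,0, -60,0,-160,0,0,0, -120,50,-160,0,0,0, -170,100,-160,0,0,0, -220,150,-160,0,0,0, -250,200,-160,0,0,0, -270,250,-160,0,0,0]'
python3 - <<'E'
from h import *
print(get_state()["position"])
i,o=brackets((252,140,299,256));i,o2=brackets((404,140,448,252));overlay(i,o+o2,"pics/topf.png")
cv2.imwrite("pics/topall.png",i["frame"][:,:,::-1])
E
```

```text
clock: 16.95
position: [0.2971, -0.4551, 0.1877]
ee_rot: [0.0, 1.0, -0.007, 0.0]
contact_force: [0.5, -0.9, 0.1]
width: 0.0001
[ 0.2971469  -0.45505754  0.18770346]
foot L [0.5897 0.1697] R [0.5894 0.0943] len 0.0754 yaw deg -0.2 ctr [0.5575 0.1321] px [261. 196.] [293. 196.]
foot L [0.6986 0.1712] R [0.6982 0.0949] len 0.0764 yaw deg -0.3 ctr [0.6664 0.1332] px [261. 150.] [293. 150.]
foot L [ 0.5929 -0.175 ] R [ 0.5972 -0.25  ] len 0.0751 yaw deg 3.3 ctr [ 0.5631 -0.2143] px [410. 194.] [442. 192.]
```

View pics/topf.png

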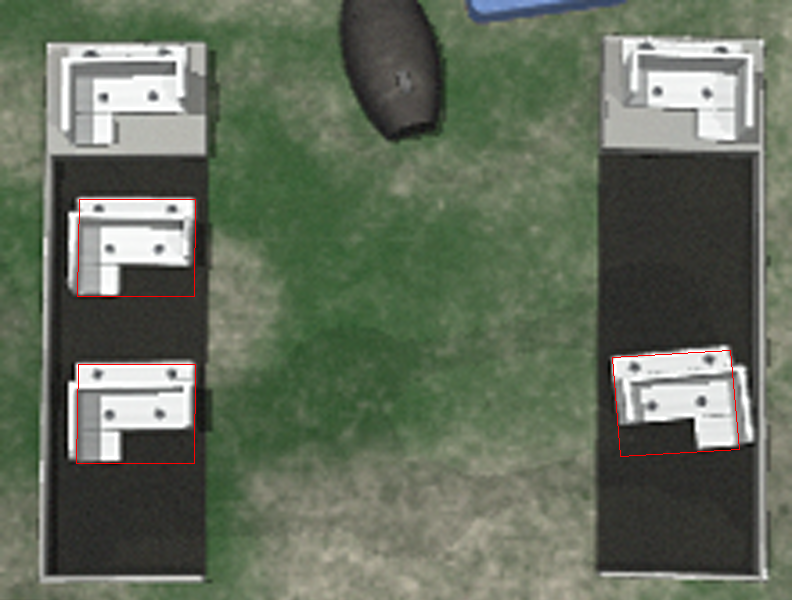

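View pics/topall.png

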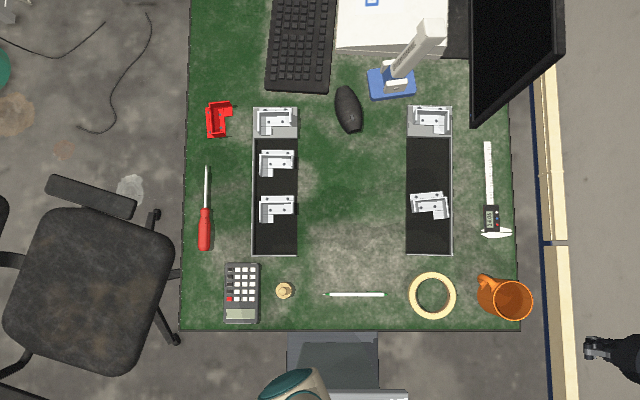

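All three brackets lie in their trays with 8 to 10 mm to spare at the open edges, the bystanders look unmoved, and the arm is clear. Handing in.

```bash
python3 -c "
from rig import *
print(get_state()['contact_force']);print(sign_off())"
```

```text
[ 1.44630199  0.70584831 -0.38118877]
the job is handed in; nothing more can be done
None
```

All three brackets are sorted and the job is handed in at about 17 s on the robot's clock; `sign_off()` gives no verdict. Tray A carried the left-hand pattern and tray B the right-hand one. With the fingers shut and low between the cheeks, I slid both left-hand brackets straight into tray A. The right-hand one went forward first, then sideways into tray B.

The last top view showed:

| Bracket | Tray | Centre x, y (m) | Yaw | Foot clear of the open edge |
|---|---|---|---|---|
| Left-hand, middle at start | A | 0.558, 0.132 | -0.2° | about 9 mm |
| Left-hand, far at start | A | 0.666, 0.133 | -0.3° | about 9 mm |
| Right-hand | B | 0.563, -0.214 | 3.3° | about 10 mm |

- **Flatness:** All three look flat in that view, but I did not measure tilt or height.
- **Yaw:** The right-hand bracket turned a few degrees during its push. The wrist view suggested about 5°, against the 3.3° measured from the top; either way it fits in the bay.
- **Other items:** The red look-alike and the other things on the bench appear unmoved by eye. The arm ended well clear of everything.
- **Forces:** The readings printed at the end of each move stayed under about 4 N.

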